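Find the released carton and push it to the dispatch line

ROBOT

A 7-joint arm with a two-finger parallel gripper is mounted at the origin on the work surface. World frame = base frame: x ahead of the robot, y to its left, z up, the work surface at z = 0. Lengths are in m, angles in degrees, forces in N, time in s.
With the tool pointing down it reaches from about 0.425 to 0.875 m from the base axis. Payload 4.7 kg.
Tool frame: the origin (TCP) lies between the finger pads; the fingertips stand 17 mm ahead of it and the grasp point (between the pads) lies 2 mm behind it; z points along the fingers, y is the direction in which the jaws open and shut (so a half turn about z gives the same grasp; the last joint's range is limited). The gripper opens to 87 mm and grips with 3 to 60 N. Pads are 19 mm wide; open, the fingers measure 117 mm over their backs; the gripper's body (75 mm by 190 mm) begins 51 mm behind the grasp point.
Start: joints at [64.693, 18.392, -4.016, 83.108, 1.295, 78.541, -3.26], TCP at [0.286, -0.584, 0.211] pointing down, gripper open.
Joint ranges: [-163.93, 163.93], [-17.29, 119.83], [-79.2, 71.16], [3.27, 140.29], [-89.18, 269.18], [5.43, 117.66], [-154.24, 154.24]. Speed limits (degrees/s): [147.25, 147.25, 180, 180, 180, 180, 180].

INTERFACE

Orientations are given as a 3x3 rotation matrix whose columns are the frame's x, y, z axes.
In Python, from plant import ctrl, viewer gives the robot as it stands. Calls block until the motion is done:
- ctrl.reach(position, orientation): joint-space move of the TCP to a pose.
- ctrl.movel(position, rot=None, rate=0.15): straight line of the TCP; rot=None keeps the orientation; rate is the mean speed in m/s.
- ctrl.move_j(angles): joint-space move.
- ctrl.open_gripper() and ctrl.close_gripper(): open the fingers fully, or close them until they stop; the grip force is fixed at half the most.
- ctrl.sleep(seconds).
- ctrl.inverse_kinematics(position, orientation): joint angles nearest the present ones, or None.
- viewer.read_camera(name): name is "scene" or "top" or "wrist"; returns a dict with "frame" (384x512x3 uint8, blue, green, red), "fx", "fy", "cx", "cy" (pixels), "R" (3x3) and "t" (3): a world point X has camera coordinates R X + t. Camera axes: x right, y down, z forward; pixel columns grow to the right and rows downward; lengths in m; the calibration is good to about 2 mm. A picture is of the moment at which its call begins. There is no depth.
A pose or a line that the arm cannot do raises ctrl.IKError and nothing moves.
- ctrl.finish_job(): hands the job in, once; it reports no verdict.
Readings, each from a call of its own:
- ctrl.read_clock(): time.
- ctrl.read_joint_pos(): joint angles.
- ctrl.read_dq(): joint speeds.
- ctrl.read_tau(): joint torques, N m.
- ctrl.read_eef_pos(): TCP position.
- ctrl.read_ee_rot(): TCP orientation.
- ctrl.read_contact_force(): force on the tool from outside, world axes, zero at the start.
- ctrl.read_wrist_torque(): the same for the moment, N m.
- ctrl.read_finger_gap(): opening from 0.0 (shut) to 1.0 (fully open).
Only numpy, scipy, OpenCV 4.12 (cv2) and the standard library are available. Lean on these libraries where they do the work, as an engineer would, in place of code of your own. Each camera call takes 0.05 s, during which the arm holds its last target. There are 200 camera calls.

TASK

Two look-alike cartons lie just beyond the dark green bench mat. With the fingertips, tip each one up towards the robot, over its near lower edge and onto the mat, so that it stands on edge with its underside facing away from the robot: one underside carries a round green release stamp. Push the stamped carton, still standing, away from the robot until its stamped face is over the yellow dispatch tape and square with it, stamp outwards for the courier; leave the other one standing on the mat. Nothing is to be picked up, no carton may be knocked right over onto its lid, and the other things on the bench are not to be disturbed.

Things in the scene. Friction and masses are not known exactly. Their poses are not given: they have to be found in the camera images.
- carton_a: one of two look-alike closed cartons (grey board, blue band and lid panel): 80 along its x, 140 along y, 60 along z, 0.2 to 0.4 kg. Origin: centre of its underside; z points out through the lid. At the start it lies flat (z up, x away from the robot), in line with the mat's far edge, 1 to 12 mm beyond it. Stood on edge it is 80 tall, 60 deep, z to the robot. Which is stamped, and which is left, varies.
- carton_b: one of two look-alike closed cartons (grey board, blue band and lid panel): 80 along its x, 140 along y, 60 along z, 0.2 to 0.4 kg. Origin: centre of its underside; z points out through the lid. At the start it lies flat (z up, x away from the robot), in line with the mat's far edge, 1 to 12 mm beyond it. Stood on edge it is 80 tall, 60 deep, z to the robot. Which is stamped, and which is left, varies.
- carton_a_near (a point): middle of the near lower edge of carton_a, the edge it tips over; at x = -40, y = 0, z = 0 in the carton's frame.
- carton_b_near (a point): middle of the near lower edge of carton_b, the edge it tips over; at x = -40, y = 0, z = 0 in the carton's frame.
- stamp (a point): centre of the round green stamp (62 across: green ring and green disc on white), in the middle of the underside of the stamped carton; the other underside is plain white. Hidden from every camera until the carton is tipped up; then it faces the scene camera.
- mat: dark green rubber mat fixed on the bench, 160 x 540, 4 thick; place and yaw (to 0.1 rad) vary. Origin: on the bench, middle of its far edge; x away from the robot, y to its left. A carton drawn to the robot by its far side slides till its foot meets this edge, tips over it, and past 53 degrees falls by itself to stand on edge on the mat.
- line: yellow dispatch tape on the bench beyond the cartons, 40 wide, 640 long along its y, no thickness. Origin: middle of the tape, on the bench; x points away from the robot. It is fixed; place and yaw (up to 0.08 rad) vary.
- dish_stack: bystander, to be left alone: stack of three small clear culture dishes standing between the two cartons, 40 across, 40 tall (mm). Origin: underside.
- big_dish: bystander, to be left alone: single clear culture dish beyond the yellow line, 90 across, 13 tall (mm). Origin: underside.
- medium_bottle: bystander, to be left alone: amber bottle with red cap at the right, 48 across, 100 tall (mm). Origin: underside.
- marker: bystander, to be left alone: white and blue marker pen lying at the left, 127 long, 14 thick; origin near its middle, x along it (mm). Origin: underside.
- tube_rack: bystander, to be left alone: orange rack of six capped tubes at the right, 75 x 125, 75 tall (mm). Origin: underside.
- timer: bystander, to be left alone: white bench timer lying at the right, 62 x 75, 18 tall (mm). Origin: underside.
- pipette: bystander, to be left alone: grey and white hand pipette lying at the left, about 270 long, 26 thick; x along it (mm). Origin: underside.
There are look-alikes about, which are no part of the job. What is shaped like the carton_a but pink or turquoise is not meant.

How it is judged:
By the outcome, as a careful person would: the job done as asked, in the order asked, and still so for the second after the job is handed in, with the robot touching nothing.
It also fails if it takes over 72 s, if anything falls off the work surface, if the arm or the gripper's body presses on something with over 40 N, if the wrist force passes 120 N, or if a joint passes its speed limit or range.

## Working session

There is one attempt and no reset: what is moved stays moved. The work goes in short steps, each a Python script; the robot and the scene stay as the last script left them, time stands still between calls to the robot, and variables do not carry over. Pictures are saved under pics/ and viewed, about 8 in all and at most 12, crops included, and the job is handed in when it is done.

```bash
ls; mkdir -p pics
python3 - <<'E'
from plant import ctrl, viewer
import cv2, numpy as np
for n in("scene","top"):
    d=viewer.read_camera(n); cv2.imwrite(f"pics/{n}0.png",d["frame"])
    np.savez(f"{n}0.npz",**d)
    R=np.array(d["R"]);t=np.array(d["t"]);print(n,d["fx"],d["cx"],d["cy"],(-R.T@t).round(3),R.round(2).tolist())
print(ctrl.read_clock(),ctrl.read_ee_rot())
E
```

```text
pics
scene 448.84050179221 247.80242291075774 190.44651808687948 [1.535 0.428 0.901] [[-0.39, 0.92, -0.02], [0.57, 0.22, -0.79], [-0.73, -0.31, -0.61]]
top 349.0261958546795 261.365886248541 186.64141389358824 [ 0.395 -0.012  1.233] [[0.03, -1.0, -0.01], [-0.99, -0.03, -0.11], [0.11, 0.01, -0.99]]
0.1 [[ 8.97927949e-01  4.40141666e-01 -8.44231642e-04]
 [ 4.40142468e-01 -8.97926650e-01  1.52956415e-03]
 [-8.48331755e-05 -1.74502060e-03 -9.99998474e-01]]
```

View pics/scene0.png

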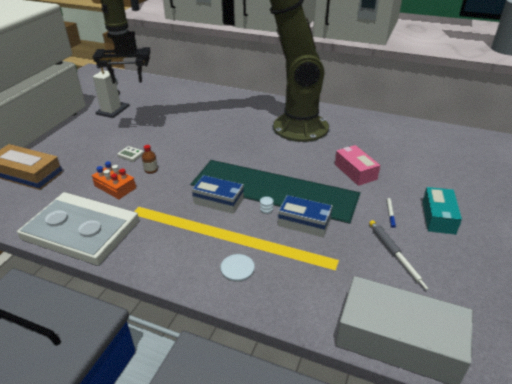

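View pics/top0.png

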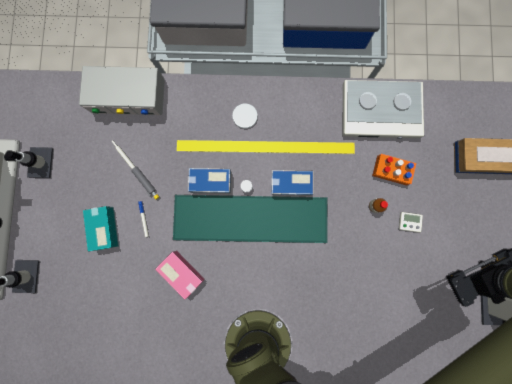

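Scene view: the cartons are at about (218,189) and (305,210), with the dishes between them at (267,204). Top view: left carton at (209,180), right carton at (292,182), mat spanning (173–328, 195–242), tape along row 147, dish stack at (246,186). Next I'll measure them.

```bash
cat > h.py <<'E'
import cv2, numpy as np
def ray(d,px,z):
    R=np.array(d["R"]);t=np.array(d["t"]).ravel();c=-R.T@t
    v=np.array([(px[0]-d["cx"])/d["fx"],(px[1]-d["cy"])/d["fy"],1.])@R
    return c+v*(z-c[2])/v[2]
def blobs(d,lo,hi,z,roi,amin=60):
    hsv=cv2.cvtColor(d["frame"],cv2.COLOR_BGR2HSV)
    m=cv2.inRange(hsv,lo,hi); k=np.zeros_like(m);x0,x1,y0,y1=roi;k[y0:y1,x0:x1]=255
    m=cv2.morphologyEx(m&k,cv2.MORPH_CLOSE,np.ones((3,3)))
    out=[]
    for c in cv2.findContours(m,cv2.RETR_EXTERNAL,cv2.CHAIN_APPROX_NONE)[0]:
        if cv2.contourArea(c)<amin: continue
        P=np.array([ray(d,p,z)[:2] for p in c.reshape(-1,2)],np.float32)
        r=cv2.minAreaRect(P*1000); B=cv2.boxPoints(r)
        # long axis
        e=[B[1]-B[0],B[2]-B[1]];l=max(e,key=np.linalg.norm); l=l*np.sign(l[1])
        out.append(dict(c=np.array(r[0]).round(1),size=np.sort(r[1]).round(1),yaw=round(float(np.arctan2(-l[0],l[1])),4),px=cv2.boundingRect(c)))
    return out
BLUE=((100,100,40),(130,255,255));YEL=((22,120,120),(35,255,255));MAT=((70,60,20),(95,255,110))
E
python3 - <<'E'
import numpy as np
from h import *
for n,roi in(("top",(165,360,135,250)),("scene",(125,365,150,275))):
    d=dict(np.load(f"{n}0.npz"))
    for nm,c,z in(("blue",BLUE,.06),("tape",YEL,0),("mat",MAT,.004)):
        for b in blobs(d,*c,z,roi):print(n,nm,b)
d=dict(np.load("top0.npz"));print(ray(d,(246,186),.04),ray(d,(245,116),.013))
E
```

```text
top blue {'c': array([ 544.9, -103.5]), 'size': array([ 78.4, 132.4]), 'yaw': 0.0266, 'px': (273, 171, 40, 24)}
top blue {'c': array([546.6, 181.8]), 'size': array([ 72. , 133.4]), 'yaw': 0.0295, 'px': (189, 169, 40, 22)}
top tape {'c': array([679.9,  -7. ]), 'size': array([ 40.8, 638.7]), 'yaw': 0.0135, 'px': (177, 140, 178, 14)}
top mat {'c': array([420.8,  40.2]), 'size': array([158.2, 536. ]), 'yaw': 0.0121, 'px': (173, 195, 154, 48)}
scene blue {'c': array([608. , 188.7]), 'size': array([ 13. , 132.5]), 'yaw': 0.0154, 'px': (279, 215, 46, 14)}
scene blue {'c': array([544.3, 180.4]), 'size': array([ 78.4, 137.7]), 'yaw': 0.0016, 'px': (280, 195, 51, 26)}
scene blue {'c': array([607.5, -85.2]), 'size': array([ 32.2, 135.5]), 'yaw': 0.1889, 'px': (193, 193, 44, 12)}
scene blue {'c': array([ 544.5, -102.6]), 'size': array([ 78.8, 138.5]), 'yaw': 0.0016, 'px': (194, 175, 48, 23)}
scene tape {'c': array([679.5,  -6.2]), 'size': array([ 41.5, 640.1]), 'yaw': 0.0115, 'px': (135, 207, 204, 63)}
scene mat {'c': array([421.7,  40. ]), 'size': array([159.3, 537.3]), 'yaw': 0.0088, 'px': (191, 160, 169, 63)}
[0.5302714  0.05480687 0.04      ] [0.78690182 0.06888164 0.013     ]
```

```bash
cat >> h.py <<'E'
from plant import ctrl, viewer
def rot(yaw,flip=1):
    c,s=np.cos(yaw),np.sin(yaw)
    return np.array([[c,-s,0],[s,c,0],[0,0,1]])@np.diag([flip,-flip,-1.])
YM=0.011
def tip(y0,flip):
    ux=np.array([np.cos(YM),np.sin(YM)]); piv=np.array([.501-YM*(y0-.04),y0])
    R=rot(YM,flip)
    def P(x,z): q=piv+ux*(x+.0095); return [q[0],q[1],z+.017]
    ctrl.reach(P(.102,.19),R); ctrl.movel(P(.102,.045),rate=.15)
    print(ctrl.read_clock(),ctrl.read_contact_force())
    h=.045
    for a in range(0,61,6):
        t=np.radians(a); ctrl.movel(P(.08*np.cos(t)-h*np.sin(t),.08*np.sin(t)+h*np.cos(t)),rate=.06)
        print(a,np.round(ctrl.read_contact_force(),1),round(ctrl.read_clock(),2))
    ctrl.movel(P(.05,.15),rate=.2)
    print(ctrl.read_clock())
E
python3 - <<'E'
from h import *
for f in(1,-1):
    print(f,ctrl.inverse_kinematics([.605,-.103,.19],rot(YM,f)),ctrl.inverse_kinematics([.605,.18,.06],rot(YM,f)))
E
```

```text
1 [ 29.02327118  16.48856007 -26.49031383  89.52213138   7.50501966
  75.75793697 -87.74484103] [  20.64060824   32.32843231  -52.13978183   94.21705537   27.28398728
   67.07924688 -127.47447641]
-1 [ 38.87972914  18.63703864 -39.1138751   89.16717166  11.96835357
  76.45819715  89.05615026] [ 25.58132748  36.44115916 -60.30059358  94.06426208  33.43097902
  69.47767432  48.5179817 ]
```

Run:
```python
from h import *
tip(-.103,-1)
d=viewer.read_camera("scene");cv2.imwrite("pics/s1.png",d["frame"])
```

```text
3.3083 [-0.16761929  0.1942968   0.01468445]
0 [ 0.4 -0.5  0. ] 3.83
6 [ 0.8 -0.3 -0.1] 4.13
12 [-0.  -0.8  0.2] 4.44
18 [-0.1 -1.1  0.2] 4.75
24 [-0.1 -0.3 -0.4] 5.06
30 [ 0.1  0.2 -0.7] 5.37
36 [ 0.5  0.2 -0.3] 5.67
42 [0.5 0.4 0.6] 5.98
48 [ 0.4 -0.3 -0.4] 6.29
54 [ 0.7  0.9 -0.1] 6.6
60 [ 1.1 -0.1  0.5] 6.91
7.4417
```

View pics/s1.png

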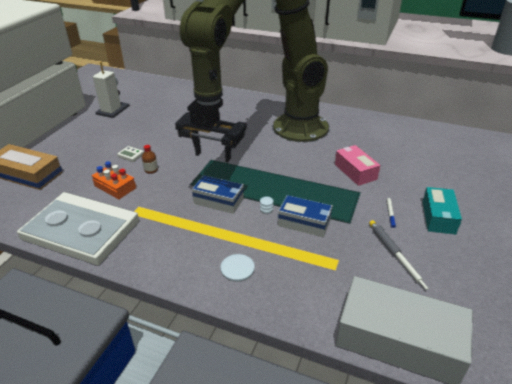

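The carton didn't tip: forces stayed near zero, so the fingers slid off it or missed. I'll make the approach force-guarded and start the arc from the contact point I actually find.

```bash
cat >> h.py <<'E'
def force(n=8):
    F=[]
    for _ in range(n): F.append(ctrl.read_contact_force()); ctrl.sleep(.01)
    return np.mean(F,0)
def tip(y0,flip,h=.038,dx=.100,thr=1.6,amax=60):
    ux=np.array([np.cos(YM),np.sin(YM)]); piv=np.array([.501-YM*(y0-.04),y0])
    R=rot(YM,flip)
    def P(x,z): q=piv+ux*x; return [q[0],q[1],z+.017]
    x=dx+.0095
    ctrl.reach(P(x,.15),R); ctrl.movel(P(x,h),rate=.15)
    f0=force(); print(ctrl.read_clock(),f0.round(2))
    while x>.07:
        x-=.002; ctrl.movel(P(x,h),rate=.05); f=force(5)-f0
        print(round(x,4),f.round(1))
        if f[0]>thr: break
    off=x-.08-.001; print("offset",off)
    for a in range(0,amax+1,6):
        t=np.radians(a); ctrl.movel(P(off+.08*np.cos(t)-h*np.sin(t),.08*np.sin(t)+h*np.cos(t)),rate=.06)
        f=force(3)-f0; print(a,f.round(1),round(ctrl.read_clock(),2))
        if a==6 and f[0]<.6: print("no contact?")
    ctrl.movel(P(.06,.15),rate=.2)
    print(ctrl.read_clock())
E
python3 - <<'E'
from h import *
d=viewer.read_camera("top")
for b in blobs(d,*BLUE,.06,(165,360,135,250)):print(b)
tip(-.103,-1)
d=viewer.read_camera("scene");cv2.imwrite("pics/s2.png",d["frame"][100:300,100:400])
E
```

```text
{'c': array([547. , -67.7]), 'size': array([61. , 71.7]), 'yaw': -1.5418, 'px': (273, 171, 19, 22)}
{'c': array([546.6, 181.5]), 'size': array([ 72. , 132.7]), 'yaw': 0.0295, 'px': (189, 169, 40, 22)}
8.825 [-0.33  0.08 -0.04]
0.1075 [ 0.3 -0.2  0.1]
0.1055 [ 0.1 -0.2  0.1]
0.1035 [ 0.5  0.  -0. ]
0.1015 [ 0.8 -0.4  0.1]
0.0995 [ 0.6 -0.5  0.1]
0.0975 [ 0.2 -0.1  0.2]
0.0955 [0.4 0.  0.4]
0.0935 [0.2 0.3 0.4]
0.0915 [ 0.3 -0.1  0.1]
0.0895 [ 0.2 -0.1  0. ]
0.0875 [ 0.  -0.1  0.1]
0.0855 [0.7 0.1 0.7]
0.0835 [ 0.5 -0.4  0.3]
0.0815 [ 0.5 -0.3 -0.2]
0.0795 [0.5 0.  0.1]
0.0775 [ 0.5 -0.2  0.2]
0.0755 [ 0.3 -0.5  0.1]
0.0735 [ 0.3 -0.2 -0.2]
0.0715 [ 0.5 -0.2  0.3]
0.0695 [ 0.2 -0.1 -0.2]
offset -0.011500000000000038
0 [-0.1 -0.3 -0. ] 14.93
6 [ 0.9  0.2 -0.2] 15.27
12 [-0.  -0.1 -0.5] 15.6
18 [ 0.1 -0.3  0.1] 15.93
24 [ 0.3  0.1 -0.3] 16.27
30 [ 0.2 -0.1 -0.1] 16.6
36 [ 0.6 -0.2  0.1] 16.93
42 [ 0.7 -0.3 -0.1] 17.27
48 [ 0.2 -0.   0.2] 17.6
54 [-0.  -0.4 -0.4] 17.93
60 [ 0.5 -0.4  0.7] 18.27
18.8667
```

View pics/s2.png

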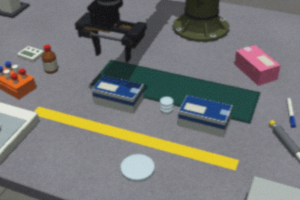

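Run:
```python
from h import *
print(ctrl.read_eef_pos(),ctrl.read_finger_gap(),ctrl.read_ee_rot().round(3) if hasattr(ctrl.read_ee_rot(),'round') else ctrl.read_ee_rot())
d=viewer.read_camera("scene")
for b in blobs(d,*BLUE,.06,(125,365,150,275)):print(b)
R=rot(YM,-1)
ctrl.movel([.612,-.103,.15]);ctrl.movel([.612,-.103,.055])
print(ctrl.read_eef_pos())
ctrl.movel([.590,-.103,.055],rate=.06)
print(ctrl.read_eef_pos(),ctrl.read_clock())
d=viewer.read_camera("scene");cv2.imwrite("pics/s3.png",cv2.resize(d["frame"][130:250,150:350],None,fx=4,fy=4,interpolation=cv2.INTER_CUBIC))
```

```text
[ 0.56106603 -0.10223754  0.16566288] 1.0009816745589004 [[-1.    -0.011 -0.003]
 [-0.011  1.     0.   ]
 [ 0.003  0.    -1.   ]]
{'c': array([608.2, 188.7]), 'size': array([ 12.3, 132.5]), 'yaw': 0.0061, 'px': (279, 215, 46, 14)}
{'c': array([544.9, 180.4]), 'size': array([ 78.2, 137.3]), 'yaw': 0.0111, 'px': (280, 195, 51, 26)}
{'c': array([599.2, -72.9]), 'size': array([ 65.1, 153.2]), 'yaw': 0.4777, 'px': (193, 190, 51, 15)}
{'c': array([ 544.1, -104.9]), 'size': array([ 80.5, 137.7]), 'yaw': 0.0272, 'px': (194, 175, 47, 23)}
[ 0.61267124 -0.10309281  0.05610004]
[ 0.5898877  -0.10332633  0.05532273] 20.7667
```

View pics/s3.png

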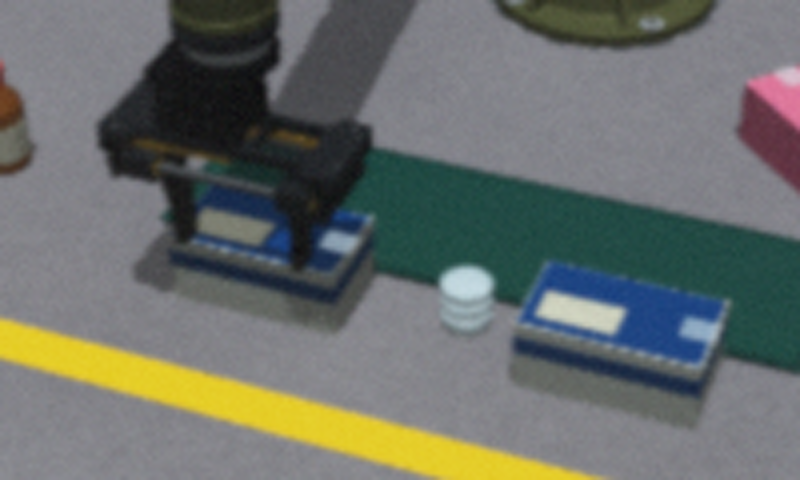

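The fingertips, at crop (185,240) and (300,265), sit against the far face at the blue band, as intended. I'll pull on from here and capture a sequence in one mosaic.

Run:
```python
from h import *
I=[]
def snap():
    d=viewer.read_camera("scene");I.append(cv2.resize(d["frame"][125:225,170:270],(260,260),interpolation=cv2.INTER_CUBIC))
for x,z in((.585,.055),(.580,.055),(.575,.055),(.570,.063),(.563,.075),(.555,.085)):
    ctrl.movel([x,-.103,z],rate=.06); snap(); print(x,force(6).round(2),np.round(ctrl.read_eef_pos(),4))
print(ctrl.read_clock())
cv2.imwrite("pics/m1.png",np.vstack([np.hstack(I[:3]),np.hstack(I[3:])]))
```

```text
0.585 [ 0.18 -0.1  -0.07] [ 0.5851 -0.103   0.055 ]
0.58 [ 0.38 -0.11  0.15] [ 0.58   -0.1031  0.055 ]
0.575 [-0.07 -0.12  0.1 ] [ 0.575  -0.1031  0.0551]
0.57 [-0.14 -0.    0.05] [ 0.5701 -0.1031  0.0632]
0.563 [ 0.19  0.18 -0.26] [ 0.563  -0.1031  0.0751]
0.555 [-0.06  0.2   0.19] [ 0.555  -0.1031  0.0851]
23.225
```

View pics/m1.png

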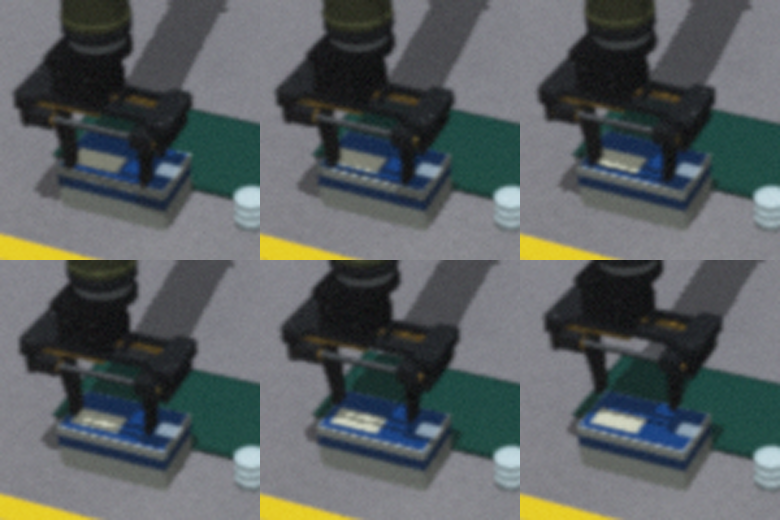

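The tips seem to pass over the lid, so the open fingertips must be higher than assumed (the linkage retracts when open). A light touch on the lid, z 0.06, will calibrate the tip height.

Run:
```python
from h import *
f0=force(6);z=.077
ctrl.movel([.545,-.103,z],rate=.1)
while z>.04:
    z-=.002; ctrl.movel([.545,-.103,z],rate=.08); f=force(4)-f0
    if f[2]>1.5: break
print(z,f.round(2),np.round(ctrl.read_eef_pos(),4))
ctrl.movel([.545,-.103,.10],rate=.2); print(ctrl.read_clock())
```

```text
0.04699999999999997 [-3.76  0.4  11.49] [ 0.5451 -0.103   0.0486]
28.2167
```

Open tips are at about TCP+0.0115, i.e. 28 mm higher than the figure given for the tool. Retrying with that correction.

```bash
cat >> h.py <<'E'
TZ=-.0115
def tip(y0,flip,h=.040,amax=62,first=True):
    ux=np.array([np.cos(YM),np.sin(YM)]); piv=np.array([.501-YM*(y0-.04),y0])
    R=rot(YM,flip); off=.0085
    def P(x,z): q=piv+ux*x; return [q[0],q[1],z+TZ]
    ctrl.reach(P(.106,.11),R)
    ctrl.movel(P(.106,h),rate=.2)
    f0=force(3); print(ctrl.read_clock(),f0.round(2))
    for a in list(range(0,amax,8))+[amax]:
        t=np.radians(a); ctrl.movel(P(off+.08*np.cos(t)-h*np.sin(t),.08*np.sin(t)+h*np.cos(t)),rate=.09)
        f=force(2)-f0; print(a,f.round(1),round(ctrl.read_clock(),2))
        if a==16 and f[0]<.7: print("weak contact")
    ctrl.movel(P(.05,.16),rate=.25)
    print(ctrl.read_clock())
E
python3 - <<'E'
from h import *
ctrl.movel([.612,-.103,.1],rate=.2)
tip(-.103,-1)
d=viewer.read_camera("scene");cv2.imwrite("pics/s4.png",cv2.resize(d["frame"][130:250,150:350],None,fx=3,fy=3))
E
```

```text
29.475 [0.19 0.02 0.17]
0 [5.6 1.2 1.2] 29.83
8 [7.1 0.7 2.4] 30.14
16 [6.3 1.2 4.4] 30.45
24 [6.5 0.9 5.3] 30.76
32 [5.5 0.7 7.5] 31.07
40 [3.9 1.8 8.1] 31.38
48 [ 3.5  0.4 10.1] 31.68
56 [ 1.1  0.9 12.3] 31.99
62 [-0.2  0.9 13.4] 32.26
32.7333
```

View pics/s4.png

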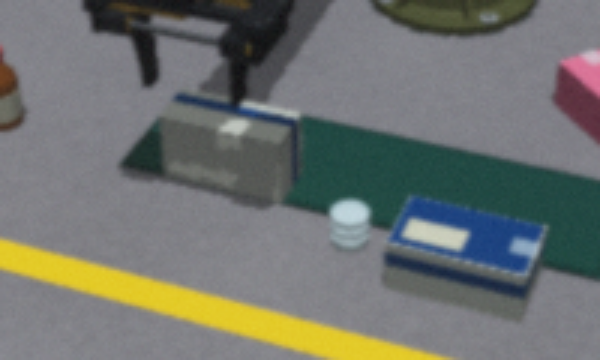

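The forces show it was carried over: the carton now stands with its grey side up at crop (230,140). I'll tip the second one, then look at both.

Run:
```python
from h import *
ctrl.movel([.61,-.02,.15],rate=.3)
tip(.181,-1,amax=64)
ctrl.movel([.45,.04,.22],rate=.35)
d=viewer.read_camera("scene");cv2.imwrite("pics/s5.png",cv2.resize(d["frame"][130:270,150:350],None,fx=4,fy=4))
np.savez("s5.npz",**d);np.savez("t5.npz",**viewer.read_camera("top"));print(ctrl.read_clock())
```

```text
34.6333 [0.53 0.3  0.05]
0 [ 5.3 -1.4  2. ] 34.99
8 [ 6.5 -0.3  2.8] 35.3
16 [ 6.3 -0.5  3.8] 35.61
24 [ 5.4 -0.2  6. ] 35.92
32 [ 4.7 -0.5  6.9] 36.23
40 [ 4.2 -0.5  8.2] 36.53
48 [ 2.1 -0.9  9.9] 36.84
56 [ 0.9 -1.4 11.3] 37.15
64 [-0.6 -1.5 12.8] 37.46
37.9417
38.725
```

View pics/s5.png

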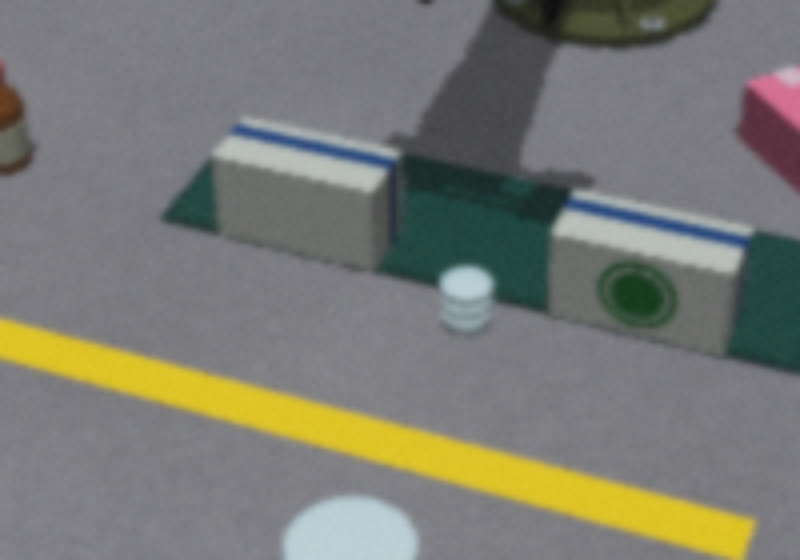

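Both cartons stand. The stamp is at crop (637,293) on the left carton (y≈0.18); the right one is plain. Now I'll locate the stamp and push.

```bash
cat >> h.py <<'E'
def rayx(d,px,p0,n):   # ray onto plane (p0,n)
    R=np.array(d["R"]);t=np.array(d["t"]).ravel();c=-R.T@t
    v=np.array([(px[0]-d["cx"])/d["fx"],(px[1]-d["cy"])/d["fy"],1.])@R
    return c+v*((p0-c)@n)/(v@n)
def stamp(d,roi,z):
    hsv=cv2.cvtColor(d["frame"],cv2.COLOR_BGR2HSV);m=cv2.inRange(hsv,(50,80,20),(75,255,160));x0,x1,y0,y1=roi
    k=np.zeros_like(m);k[y0:y1,x0:x1]=255;m&=k
    c=max(cv2.findContours(cv2.morphologyEx(m,cv2.MORPH_CLOSE,np.ones((5,5))),cv2.RETR_EXTERNAL,cv2.CHAIN_APPROX_NONE)[0],key=cv2.contourArea)
    px=np.array(cv2.minEnclosingCircle(c)[0]);bb=cv2.boundingRect(c)
    px=np.array([bb[0]+bb[2]/2-.5,bb[1]+bb[3]/2-.5]);return px,bb,ray(d,px,z)
def face(d,roi):  # blue band on the top face (z=.08/.084), centre & yaw
    return blobs(d,*BLUE,.082,roi,amin=15)
E
python3 - <<'E'
from h import *
d=dict(np.load("s5.npz"));t=dict(np.load("t5.npz"))
print(stamp(d,(290,325,185,218),.044))
print("scene",blobs(d,*BLUE,.084,(200,345,150,200),15))
print("top",blobs(t,*BLUE,.084,(160,330,165,240),15))
E
```

```text
(array([309., 203.]), (300, 196, 19, 15), array([0.50252668, 0.18195466, 0.044     ]))
scene [{'c': array([463.6, 181. ]), 'size': array([ 10.9, 144.4]), 'yaw': 0.0063, 'px': (291, 179, 47, 13)}, {'c': array([ 466.2, -101.5]), 'size': array([ 13.1, 141. ]), 'yaw': -0.0121, 'px': (208, 162, 41, 11)}]
top [{'c': array([ 466.5, -121. ]), 'size': array([ 12.1, 105.5]), 'yaw': -0.0073, 'px': (282, 203, 33, 5)}, {'c': array([462.4, 213.7]), 'size': array([ 9.9, 69.7]), 'yaw': 0.0298, 'px': (186, 202, 22, 4)}]
```

Run:
```python
from h import *
R=rot(.0125,-1)
ctrl.close_gripper()
ctrl.reach([.41,.181,.15],R); ctrl.movel([.41,.181,.043],rate=.2); f0=force(3);print(ctrl.read_clock(),f0.round(1))
for x in(.45,.51,.57,.59):
    ctrl.movel([x,.182+.0125*(x-.433),.043],rate=.07); print(x,(force(2)-f0).round(1),round(ctrl.read_clock(),2))
d=viewer.read_camera("scene");np.savez("s6.npz",**d);t=viewer.read_camera("top");np.savez("t6.npz",**t)
cv2.imwrite("pics/s6.png",np.vstack([cv2.resize(d["frame"][150:270,180:380],(600,360)),cv2.resize(t["frame"][130:210,160:290],(390,240)).copy() if 0 else np.hstack([cv2.resize(t["frame"][130:210,160:290],(390,240)),np.zeros((240,210,3),np.uint8)])]))
b=blobs(d,*BLUE,.08,(260,380,170,260),15);print(b); print(blobs(t,*BLUE,.08,(160,260,130,200),15))
print(ray(d,(0,0),0)[0], max(stamp(d,(280,345,195,265),.04)[1:],key=len),stamp(d,(280,345,195,265),.04))
```

```text
41.65 [ 0.4  0.2 -0. ]
0.45 [-0.9  0.2 -0.6] 42.39
0.51 [-1.4 -0.  -0.1] 43.42
0.57 [-0.7  0.7 -0.2] 44.44
0.59 [-1.4  0.1 -0.8] 44.89
[{'c': array([620.3, 182.6]), 'size': array([ 16. , 143.6]), 'yaw': 0.0071, 'px': (273, 211, 51, 16)}]
[]
-1.032310439023888 (284, 232, 20, 12) (array([293.5, 237.5]), (284, 232, 20, 12), array([0.65839551, 0.18410749, 0.04      ]))
```

View pics/s6.png

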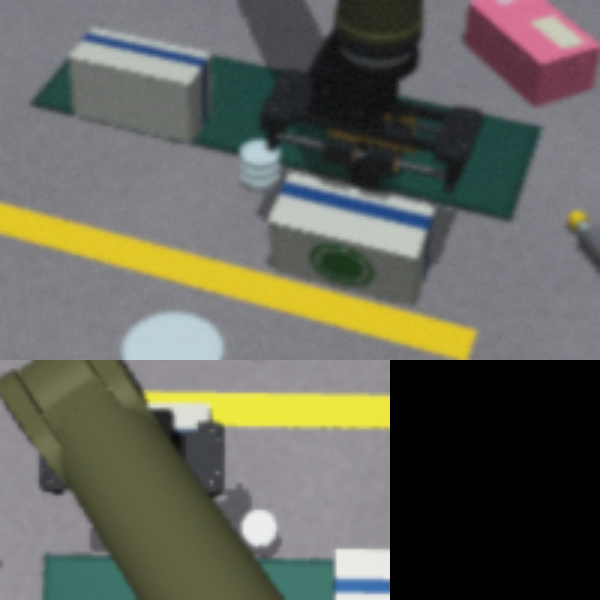

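The carton stands just short of the tape, with its stamp at crop (342,265). The stamp ray puts the face at x=0.658 and the band edge at 0.659, so they agree. The yaw matches the tape to within 0.3°. Pushing the remaining 19 mm, then backing off.

Run:
```python
from h import *
ctrl.movel([.6085,.1842,.043],rate=.05); ctrl.movel([.56,.1835,.043],rate=.15); ctrl.movel([.50,.183,.2],rate=.3); ctrl.movel([.43,.0,.22],rate=.35)
ctrl.sleep(.3)
d=viewer.read_camera("scene");np.savez("s7.npz",**d);t=viewer.read_camera("top");np.savez("t7.npz",**t);print(ctrl.read_clock())
print(blobs(d,*BLUE,.08,(250,380,170,270),15)); print(blobs(t,*BLUE,.08,(160,260,130,200),15))
print(stamp(d,(260,345,205,285),.04))
print("tape target",.680-.0125*(.184+.0065))
cv2.imwrite("pics/s7.png",np.vstack([cv2.resize(d["frame"][150:280,170:380],(630,390)),np.hstack([cv2.resize(t["frame"][100:170,160:270],(314,200)),cv2.resize(t["frame"][100:250,160:370],(316,200))])]))
```

```text
47.8083
[{'c': array([628.3, 184.7]), 'size': array([ 11.9, 138.8]), 'yaw': 0.0086, 'px': (274, 214, 49, 14)}]
[{'c': array([599.9, 172.8]), 'size': array([  6.8, 121. ]), 'yaw': 0.0289, 'px': (193, 162, 37, 3)}, {'c': array([628.6, 180.7]), 'size': array([ 16.9, 142.4]), 'yaw': -0.0195, 'px': (188, 153, 43, 6)}]
(array([292.5, 239.5]), (283, 232, 20, 16), array([0.66696167, 0.184023  , 0.04      ]))
tape target 0.67761875
```

View pics/s7.png

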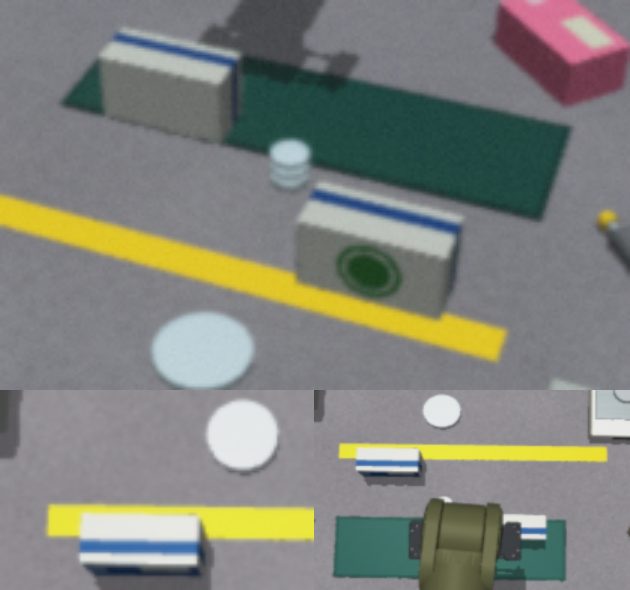

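The stamped carton stands with its face on the tape, but at x=0.667, about 10 mm short of tape centre. I'll nudge it by that much and re-measure.

Run:
```python
from h import *
ctrl.movel([.50,.183,.2],rate=.35); ctrl.movel([.55,.1835,.043],rate=.25); ctrl.movel([.595,.184,.043],rate=.1); ctrl.movel([.6185,.1843,.043],rate=.04); ctrl.sleep(.2); ctrl.movel([.56,.1835,.043],rate=.1); ctrl.movel([.50,.183,.2],rate=.3); ctrl.movel([.43,.0,.24],rate=.35)
ctrl.sleep(.3)
d=viewer.read_camera("scene");t=viewer.read_camera("top");print(ctrl.read_clock(),force(3).round(2))
print(blobs(d,*BLUE,.08,(250,380,170,270),15)); print(blobs(t,*BLUE,.08,(160,260,130,200),15))
print(stamp(d,(255,345,205,290),.04))
cv2.imwrite("pics/s8.png",np.vstack([cv2.resize(d["frame"][150:280,170:380],(630,390)),np.hstack([cv2.resize(t["frame"][100:170,160:270],(314,200)),cv2.resize(t["frame"][100:250,160:370],(316,200))])]))
```

```text
53.4417 [ 0.09 -0.09 -0.07]
[{'c': array([649.3, 184.6]), 'size': array([ 12.5, 139.5]), 'yaw': 0.0108, 'px': (271, 218, 50, 15)}]
[{'c': array([620.4, 173.7]), 'size': array([  6.8, 121.2]), 'yaw': 0.0287, 'px': (193, 156, 37, 3)}, {'c': array([649.2, 180.1]), 'size': array([ 13.6, 138.9]), 'yaw': 0.0038, 'px': (189, 147, 42, 5)}]
(array([290. , 244.5]), (280, 237, 21, 16), array([0.68800643, 0.18381544, 0.04      ]))
```

View pics/s8.png

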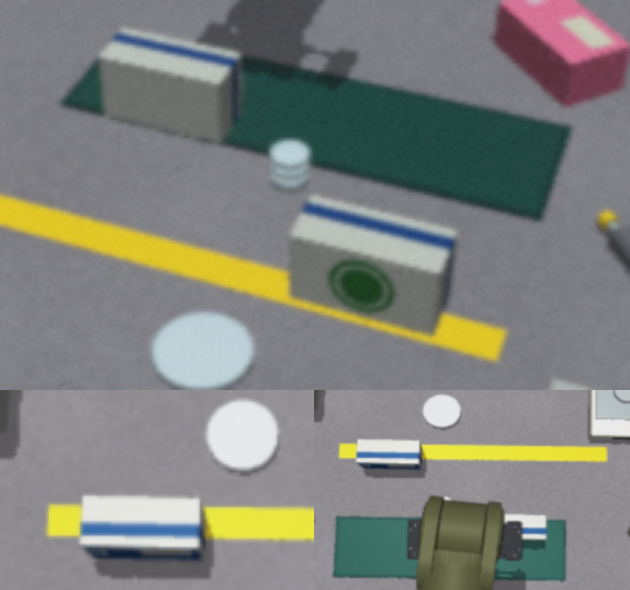

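```bash
python3 -c "
from plant import ctrl
ctrl.finish_job();print(ctrl.read_clock())"
```

```text
the job is handed in; nothing more can be done
the job is handed in; nothing more can be done
```

I tipped both cartons onto the mat so they stand on edge, pushed the stamped one (the left, y≈0.18) out to the tape, left the plain one standing on the mat, and handed the job in. The last clock reading before hand-in was 53.4 s of the 72 s allowed.

**Final checks**
- **Stamped carton:** it is standing with the stamp outwards. Its face is at x≈0.688, over the tape, which spans 0.658–0.698 there. Its yaw is 0.011 rad against 0.0125 rad for the tape.
- **Off centre:** the face is about 10 mm beyond the tape's centreline. The last nudge moved it about 21 mm instead of the 10 mm I meant; I left it rather than risk pulling it back.
- **Plain carton:** it is standing on the mat.
- **Bystanders:** the culture dishes looked unmoved in the last pictures. I did not measure any of the bystanders again.
- **Robot:** clear of everything, with contact force about 0 N.

**What went wrong on the way**
- **Missed tips:** my first two attempts to tip the right-hand carton went over its lid, because the open fingertips sit about 28 mm higher than the tool description says. A touch on the lid (about 11 N) gave the right height, and both cartons then tipped on the first try.
- **Misread position:** part-way through the push I read the face at x=0.659, about 10 mm too far forward, probably because the carton was tilted or the stamp partly hidden. I corrected this with the last nudge.

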